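Toast a ciabatta roll in the contact grill

ROBOT

A 6-joint arm with a two-finger parallel gripper is mounted at the origin on the work surface. World frame = base frame: x ahead of the robot, y to its left, z up, the work surface at z = 0. Lengths are in m, angles in degrees, forces in N, time in s.
With the tool pointing down it reaches from about 0.325 to 0.85 m from the base axis. Payload 15.5 kg.
Tool frame: the origin (TCP) lies between the finger pads; the fingertips stand env.tip_reach ahead of it and the grasp point (between the pads) lies 6 mm ahead of it (env.tip_reach is the distance from the TCP to the fingertips, in m); z points along the fingers, y is the line along which they close (so a half turn about z gives the same grasp; the last joint's range is limited). The gripper opens to 91 mm and grips with 3 to 60 N. Pads are 32 mm wide; open, the fingers measure 118 mm over their backs; the gripper's body (76 mm by 178 mm) begins 60 mm behind the grasp point.
Start: joints at [66.033, 28.281, 77.091, -0, 74.628, -5.472], TCP at [0.198, 0.593, 0.239] pointing down, gripper open.
Joint ranges: [-166.48, 166.48], [-47.26, 123.95], [12.59, 153.08], [-70.14, 250.14], [6.76, 159.57], [-176.63, 176.63]. Speed limits (degrees/s): [108.29, 108.29, 147.25, 172.46, 172.46, 172.46].

INTERFACE

Orientations are given as a 3x3 rotation matrix whose columns are the frame's x, y, z axes.
In Python, from workcell import env gives the robot as it stands.
- The arm moves only by the tool servo_tool, never from a script. Its argument "targets" is one flat list of numbers, 7 for each row, row after row: the shift along the tool's x, y, z in cm, then the turn, a rotation vector about the tool's x, y, z in degrees, then the finger opening in cm, from 0 to 9.12. A call has 1 to 10 rows; each row is the pose to reach, as a shift and turn from the pose commanded when the call began, along the tool's axes at that moment; what a row does not reach only later rows make up. A row lasts 1/8 s, in which the tool goes at most 62.5 mm and 10.7 degrees, less where a joint would pass 70% of its speed; a pose out of reach is approached as far as the arm can. A call with a gripper value outside its range is refused whole. The fingers move at their own pace and stop on an object; the grip force is fixed at half the most. Time passes only in rows, so rows that repeat a pose let the fingers close. It gives the time, the measured TCP pose, the force, the opening and the grip force at its end, in the units of the state.
- env.get_state(): the state, without advancing time (a new reading comes with each control period).
- env.grab_frame(name): name is "side" or "top"; returns the picture (384x512x3 uint8, red, green, blue); there is no depth.
- env.calibration(name): a dict with "K" (3x3 intrinsics, pixels), "origin" and "attitude" of the camera in the world. Camera axes: x right, y down, z forward; pixel columns grow to the right and rows downward; lengths in m; the calibration is good to about 2 mm. A picture is of the moment at which its call begins. calibration takes no time and is no camera call.
- env.sign_off(): hands the job in; it is judged then, once.
The state is a dict: "time": time; "qpos": joint angles; "qd": joint speeds; "effort": joint torques, N m; "position": TCP position; "ee_rot": TCP orientation; "force": force on the tool from outside, world axes, zero at the start; "torque": the same for the moment, N m; "finger_gap": finger opening in m; "grip_force": force on a finger pad.
Only numpy, scipy, OpenCV 4.12 (cv2) and the standard library are available. Lean on these libraries where they do the work, as an engineer would, in place of code of your own. Each camera call takes 0.05 s, during which the arm holds its last target. There are 200 camera calls.

TASK

Toast this roll in the contact grill: first turn the temperature knob (the left one as you face the grill's control panel) to its fourth mark, then take the roll from the plate and lay it, right side up, in the middle of the lower grill plate. Lower the lid gently until it rests on the roll, and only then turn the timer knob (the right one) to its third mark, three minutes. Do not drop the roll or let the lid slam, and leave the jam jar, the mug and the spatula where they are.

Things in the scene. Friction and masses are not known exactly. Their poses are not given: they have to be found in the camera images.
- grill: Stainless contact (panini) grill, fixed, 425 mm deep, 290 wide. Origin on the counter under the middle of its lower plate; x front to rear, y to the left of someone facing its front, z up. Front control panel sloping 22 degrees, from z 75 mm at x -115 down to z 26 at x -235; outward normal (-0.375, 0, 0.927). Two like knobs at x -180, y +70 (temperature) and y -70 (timer).
- heat_grip (a point): Temperature knob: black, ribbed, round, 44 mm diameter, standing 37 mm off the panel. Point on its axis 28 mm off the panel. Its z axis is the knob's axis, out of the panel; its x axis is the way the white pointer line points and turns with the knob.
- heat (a joint): Temperature angle, rad, growing clockwise seen from outside; range 0 to 5.24. 0 = pointer at the round off dot, at 7 o'clock (12 o'clock is up the slope). Ten ticks, each longer than the last, follow every 30 degrees: mark k at 0.5236 k, the fourth at 2.094 (11 o'clock). Starts between the first and third marks. 0.04 N m of friction; stays where left.
- timer_grip (a point): Timer knob, same shape and size as the other. Point on its axis 28 mm off the panel; z axis out of the panel along the knob's axis, x axis along its white pointer line.
- timer (a joint): Timer angle, rad, growing clockwise seen from outside; range 0 to 5.24. 0 = pointer at the round dot, at 12 o'clock (up the slope). Twelve ticks, one a minute, follow every 25 degrees, every third one longer: mark k at 0.4363 k, the third (first long one) at 1.309. Starts at or just past the dot. 0.04 N m of friction; stays where left, does not run down.
- plate_mid (a point): Middle of the top face of the dark ribbed lower grill plate, 220 mm front to rear, 250 mm wide, 88 mm above the counter, axes as grill. The lid's hinge axis lies along y, 130 mm behind and 27 mm above this point.
- lid (a joint): Lid angle, rad: 0 = fully down (upper plate level, 26 mm above the lower), growing as its front edge rises, up to 1.75. Starts open at 1.50 to 1.65. A stiff hinge (1.2 N m of friction; lid 0.8 kg) holds it at any angle. Resting on the roll it reads 0.01 to 0.1.
- lid_handle (a point): Middle of the lid's black handle bar, 18 mm diameter, along the grill's y, on posts 62 mm to either side. It circles the hinge axis; lid down, it is 225 mm before and 82 mm above that axis, 42 mm over the lid's top. Lid upright, it is 340 mm above the counter behind the lid, with 33 mm free between bar and lid, whose edge stands 10 to 25 mm higher than the bar.
- roll: Brown ciabatta roll, a flat rounded loaf 124 x 56 x 28 mm, about 0.11 kg, firm. Origin at the centre of its underside, x along its length, z up through its top with pale slashes. Lies on the white plate.
- dish: White china plate, 240 mm across, loose, rim 18 mm high; flat inner floor 148 mm across, 5 mm above the counter. Origin at the centre of its underside.
- jam: Jam jar, 56 mm diameter, 75 mm high, a bystander. Origin at the centre of its underside.
- mug: White mug, 76 mm diameter, 90 mm high, a bystander. Origin at the centre of its underside.
- spatula: Spatula with a black handle, 240 mm long, lying flat, a bystander. x along its length.

How it is judged:
By the outcome, as a careful person would: the job done as asked, in the order asked, and still so for the second after the job is handed in, with the robot touching nothing.
It also fails if it takes over 72 s, if anything falls off the work surface, if the arm or the gripper's body presses on something with over 40 N, if the wrist force passes 120 N, or if a joint passes its speed limit or range.

## Working session

There is one attempt and no reset: what is moved stays moved. The work goes in short steps, Python scripts to look and compute and a tool call to move; the robot and the scene stay as the last step left them, time stands still between calls to the robot, and variables do not carry over. Pictures are saved under pics/ and viewed, at most 10 in all, crops included, and the job is handed in when it is done.

Besides the shell and the picture viewer there is one more tool, called after "Request:" as name(argument=value, ...) on one line, values as JSON. servo_tool: Moves the arm, as the interface text tells. Its arguments: {"type":"object","properties":{"targets":{"type":"array","items":{"type":"number"}}},"required":["targets"]}

```bash
ls; mkdir -p pics
python3 - <<'E'
from workcell import env
import cv2,numpy as np
np.set_printoptions(precision=4,suppress=True)
print(env.tip_reach, env.get_state())
for n in("side","top"):
    cv2.imwrite(f"pics/{n}0.png",env.grab_frame(n)[:,:,::-1]); print(n,env.calibration(n))
E
```

```text
pics
0.025 {'time': 0.0, 'qpos': array([66.0334, 28.3165, 77.1273, -0.0012, 74.6274, -5.4739]), 'qd': array([ 0.0022,  0.1065,  0.0005,  0.0646, -0.0121,  0.0254]), 'effort': array([  0.0026, -87.8825, -38.186 ,   0.0708,   0.0533,  -0.0001]), 'position': array([0.1981, 0.5924, 0.2383]), 'ee_rot': array([[-0.9484,  0.3172, -0.0005],
       [ 0.3172,  0.9484, -0.0011],
       [ 0.0001, -0.0012, -1.    ]]), 'force': array([ 0.4293, -0.1723, -0.0926]), 'torque': array([0.0238, 0.0206, 0.0624]), 'grip_force': 0.0, 'finger_gap': 0.09134707255951105}
side {'K': array([[351.0501,   0.    , 257.619 ],
       [  0.    , 351.0501, 193.5975],
       [  0.    ,   0.    ,   1.    ]]), 'origin': array([1.0415, 0.3497, 0.8294]), 'attitude': array([[-0.6894,  0.4894, -0.5341],
       [ 0.7242,  0.4492, -0.5232],
       [-0.0161, -0.7475, -0.6641]])}
top {'K': array([[478.1794,   0.    , 256.6077],
       [  0.    , 478.1794, 185.8498],
       [  0.    ,   0.    ,   1.    ]]), 'origin': array([ 0.2682, -0.1817,  1.5797]), 'attitude': array([[ 0.0264, -0.9864,  0.1621],
       [-0.9995, -0.0286, -0.0114],
       [ 0.0159, -0.1617, -0.9867]])}
```

View pics/side0.png

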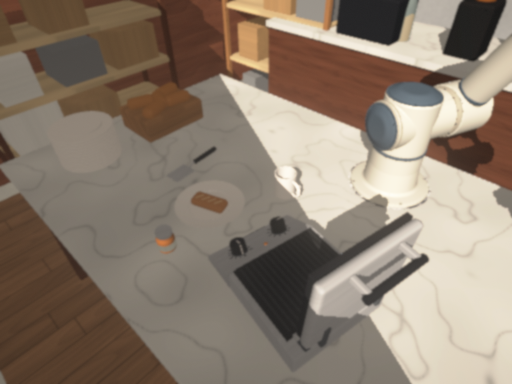

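View pics/top0.png

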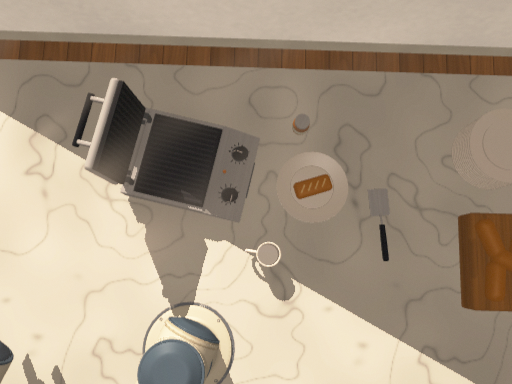

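The side view shows the open grill at lower centre, and its knobs at about (237,246) and (278,226). In the top view the plate's corners are near (165,113), (222,128), (208,207) and (135,190). The knobs are at (229,195), which is the temperature knob nearer the robot, and (240,153), the timer. The roll is at (313,186), the jam at (301,123), the mug at (267,254) and the spatula at (381,225). I'll enlarge both views for detail.

Run:
```python
import cv2,numpy as np
t=cv2.imread("pics/top0.png");s=cv2.imread("pics/side0.png")
a=cv2.resize(t[100:225,75:265],None,fx=4,fy=4,interpolation=cv2.INTER_CUBIC)
b=cv2.resize(s[205:355,205:395],None,fx=4,fy=4,interpolation=cv2.INTER_CUBIC)
k1=cv2.resize(t[135:215,210:260],None,fx=7,fy=7,interpolation=cv2.INTER_CUBIC)
k2=cv2.resize(s[205:270,215:305],None,fx=4.8,fy=7,interpolation=cv2.INTER_CUBIC)
cv2.imwrite("pics/top_c.png",a);cv2.imwrite("pics/side_c.png",b)
c=np.zeros((560,350+432,3),np.uint8);c[:,:350]=k1;c[:455,350:]=k2
cv2.imwrite("pics/knobs0.png",c)
```

```text
(no output)
```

View pics/knobs0.png

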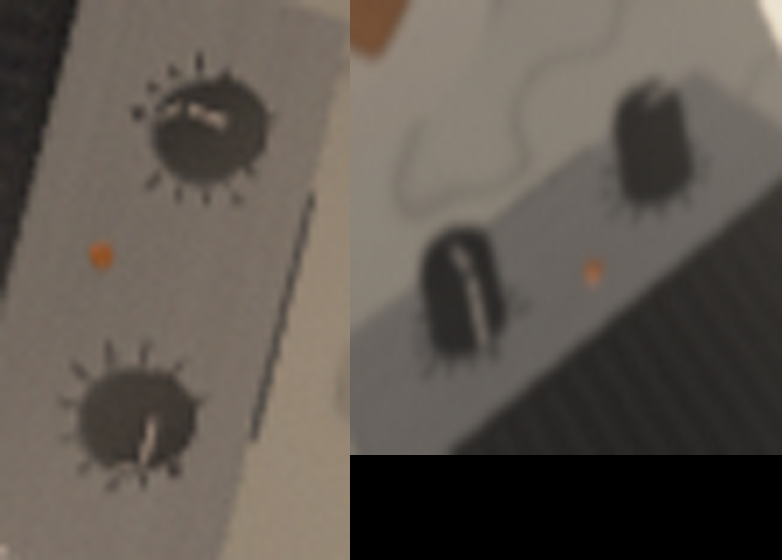

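View pics/top_c.png

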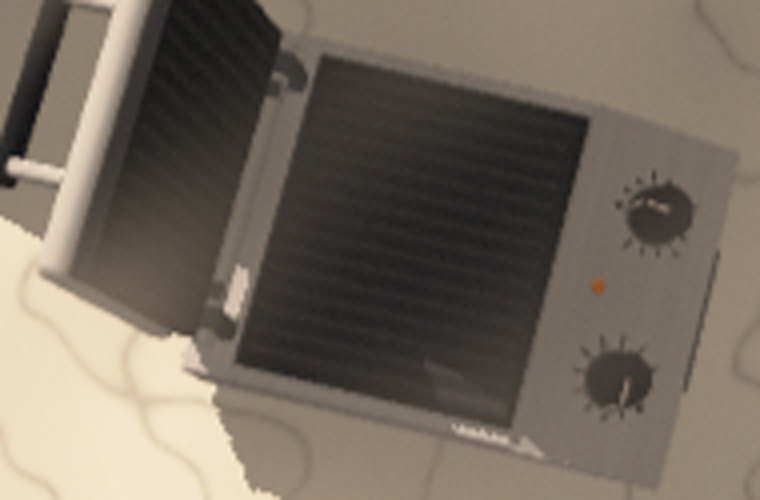

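The timer pointer points up the slope, at about its dot. The temperature pointer is near 9 o'clock, about mark 2. In the full top image the plate corners are near (155,114), (222.5,129.5), (203,207) and (134,191). Next I'll fit the grill pose and measure the roll.

```bash
cat > h.py <<'E'
import cv2,numpy as np
from scipy.optimize import least_squares
from scipy.spatial.transform import Rotation as R
np.set_printoptions(precision=4,suppress=True)
try:
    from workcell import env
    C={n:env.calibration(n) for n in("side","top")}
except Exception as e: print(e)
def proj(n,p):
    c=C[n]; q=(np.atleast_2d(p)-c["origin"])@c["attitude"]; return (q/q[:,2:])[:,:2]*[c["K"][0,0]]*2+0 if 0 else (q/q[:,2:])@c["K"].T[:,:2]
def cast(n,uv,p0,nrm=(0,0,1)):
    c=C[n]; uv=np.atleast_2d(uv); d=np.c_[uv,np.ones(len(uv))]@np.linalg.inv(c["K"]).T@c["attitude"].T
    nrm=np.array(nrm,float); p0=np.array(p0,float)
    return c["origin"]+d*(((p0-c["origin"])@nrm)/(d@nrm))[:,None]
def blobs(img,mask,amin=15):
    cs,_=cv2.findContours(mask.astype(np.uint8),cv2.RETR_EXTERNAL,cv2.CHAIN_APPROX_NONE)
    return [c for c in cs if cv2.contourArea(c)>=amin]
NP=np.array([-.375,0,.927])
def knob(y,h): return np.array([-.180,y,.075-(.049/.12)*.065])+h*NP
def G(p,g): # grill to world
    c,s=np.cos(g[2]),np.sin(g[2]); return np.atleast_2d(p)@np.array([[c,-s,0],[s,c,0],[0,0,1]]).T+[g[0],g[1],0]
E
python3 - <<'E'
from h import *
t=cv2.imread("pics/top0.png");s=cv2.imread("pics/side0.png")
gt=t.max(2);gs=s.max(2)
m=np.zeros_like(gt);m[105:212,130:228]=(gt[105:212,130:228]<75)
def cen(g,r,th=75):
    y0,y1,x0,x1=r; M=(g[y0:y1,x0:x1]<th).astype(np.uint8); n,l,st,ce=cv2.connectedComponentsWithStats(M); i=1+st[1:,4].argmax(); print(st[i]); return ce[i]+[x0,y0]
kt=cen(gt,(143,165,228,251)); kh=cen(gt,(186,207,219,240)); st_=cen(gs,(234,258,228,248)); sh=cen(gs,(214,237,268,290))
print(kt,kh,st_,sh)
pc=np.array([[155,114.2],[222.5,129.5],[203,207],[134,191.2]])
P=np.array([[.11,-.125,.088],[-.11,-.125,.088],[-.11,.125,.088],[.11,.125,.088]])
print(cast("top",pc,[0,0,.088]))
def res(g,w=0):
    r=[(proj("top",G(P,g))-pc).ravel(), (proj("top",G([knob(-.07,.025),knob(.07,.025)],g))-[kt,kh]).ravel(),
       (proj("side",G([knob(-.07,.018),knob(.07,.018)],g))-[st_,sh]).ravel()]
    return np.concatenate(r)
o=least_squares(res,[.5,0,1.3],loss="soft_l1");g=o.x;print("grill",g,np.degrees(g[2]));print(res(g).reshape(-1,2))
np.save("g.npy",g)
# pointers
n=G(NP,[0,0,g[2]])[0]
for nm,y,ends in(("timer",-.07,[(225,122),(165,108)]),("heat",.07,[(155,418),(145,465)])):
    top=G(knob(y,.037),g)[0]
    e=cast("top",[(210+a/7,135+b/7) for a,b in ends],top,n)-top
    up=np.array([np.cos(g[2])*.927,np.sin(g[2])*.927,.375]); rt=np.cross(up,n)
    xy=np.c_[e@up,e@rt]; print(nm,"up,right mm",xy*1000, "cw from 12:",np.degrees(np.arctan2(*(xy[1]-xy[0])[::-1])),np.degrees(np.arctan2(xy[1,1],xy[1,0])))
# roll
hsv=cv2.cvtColor(t,cv2.COLOR_BGR2HSV);M=np.zeros_like(gt);r=(slice(165,208),slice(285,340))
M[r]=((hsv[...,1]>110)&(hsv[...,0]<25))[r]
c=max(blobs(t,M),key=cv2.contourArea);w=cast("top",c[:,0].astype(float),[0,0,.02])
rr=cv2.minAreaRect((w[:,:2]*1000).astype(np.float32));print("roll",rr)
hs=cv2.cvtColor(s,cv2.COLOR_BGR2HSV);M=np.zeros_like(gs);r=(slice(180,222),slice(180,235));M[r]=((hs[...,1]>90)&(hs[...,0]<25))[r]
c=max(blobs(s,M),key=cv2.contourArea);w=cast("side",c[:,0].astype(float),[0,0,.02]);print("roll side",cv2.minAreaRect((w[:,:2]*1000).astype(np.float32)))
E
```

```text
[  4   3  16  15 160]
[  3   2  16  15 161]
[  2   4  18  19 221]
[  2   4  16  17 203]
[239.85   153.4062] [229.3168 194.2609] [237.552  246.5566] [277.4236 225.936 ]
[[ 0.7382  0.1353  0.088 ]
 [ 0.6939 -0.0843  0.088 ]
 [ 0.4413 -0.0328  0.088 ]
 [ 0.4851  0.1858  0.088 ]]
grill [0.5914 0.0543 1.3734] 78.69270597419577
[[-0.7686  0.7661]
 [-1.9447  0.3915]
 [-1.105  -1.9266]
 [-0.1502 -1.6786]
 [ 0.9305 -0.6814]
 [ 1.4742  0.2578]
 [ 0.199  -1.2795]
 [-0.167  -1.9551]]
timer up,right mm [[-0.3277 -0.5508]
 [29.1529 -2.8575]] cw from 12: -4.473991091377383 -5.598131745893558
heat up,right mm [[ -0.6112  -1.1003]
 [ -1.1693 -22.9016]] cw from 12: -91.46624112953003 -92.92274752170405
roll ((528.8793334960938, -384.4338073730469), (55.10762405395508, 124.7545394897461), 18.18557357788086)
roll side ((532.0413818359375, -381.8933410644531), (62.25936508178711, 124.89289855957031), 18.37860107421875)
```

View pics/side_c.png

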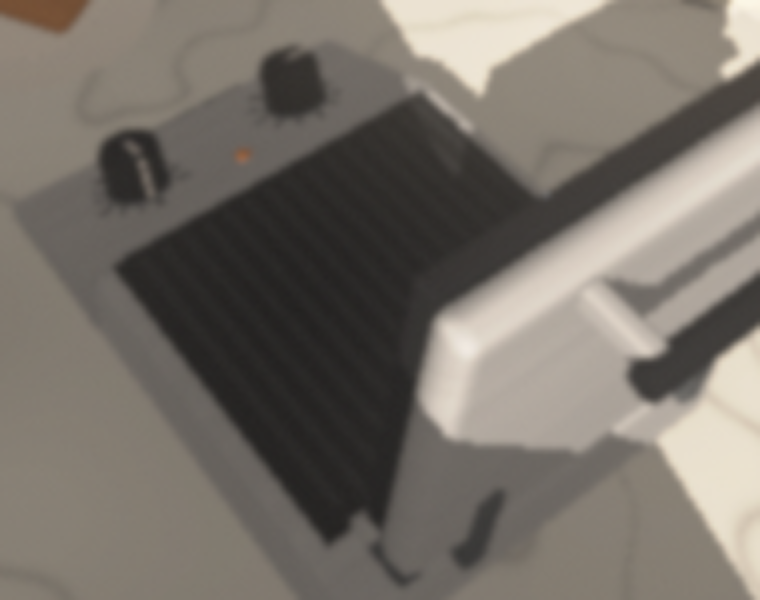

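The side crop shows the plate's front corners at about (234.5,271.5) and (310,228) in full-image pixels, and the rear right corner at (287.5,341). I'll refine the fit with these and compute the first moves.

```bash
cat >> h.py <<'E'
def rel(p,Rt,p0,R0,tag=""):
    d=R0.T@(np.array(p)-p0)*100; r=np.degrees(R.from_matrix(R0.T@Rt).as_rotvec()); print(tag,"cm",d.round(2),"deg",r.round(2))
def rot(z,ydir):
    z=np.array(z,float)/np.linalg.norm(z); y=np.array(ydir,float); y-=z*(y@z); y/=np.linalg.norm(y); return np.c_[np.cross(y,z),y,z]
def gv(v,g): return G(v,[0,0,g[2]])[0]
E
python3 - <<'E'
from h import *
pc=np.array([[155,114.2],[222.5,129.5],[203,207],[134,191.2]])
P=np.array([[.11,-.125,.088],[-.11,-.125,.088],[-.11,.125,.088],[.11,.125,.088]])
ps=np.array([[234.5,271.5],[310,228],[287.5,341.3]]);Ps=P[[1,2,0]]
kt,kh,st_,sh=[239.85,153.4],[229.3,194.3],[237.55,246.55],[277.4,225.9]
def res(g):
    return np.concatenate([(proj("top",G(P,g))-pc).ravel(),(proj("side",G(Ps,g))-ps).ravel(),(proj("top",G([knob(-.07,.02),knob(.07,.02)],g))-[kt,kh]).ravel(),(proj("side",G([knob(-.07,.018),knob(.07,.018)],g))-[st_,sh]).ravel()])
g=least_squares(res,[.59,.05,1.37],loss="soft_l1").x;print(g,np.degrees(g[2]));print(res(g).reshape(-1,2).round(2).tolist())
np.save("g.npy",g)
s=env.get_state();p0,R0=s["position"],s["ee_rot"]
z=-gv(NP,g);z/=np.linalg.norm(z);Rk=rot(z,gv([0,1,0],g));k=G(knob(.07,.028),g)[0]-.006*z
if 1:
    print("Rk",Rk,"tcp at heat",k, "timer",G(knob(-.07,.028),g)[0]-.006*z)
    Rd=rot([0,0,-1],gv([0,1,0],g))
    rel([.30,.25,.36],R0,p0,R0,"wp1"); rel(k-.09*z,Rk,p0,R0,"pre");
E
```

```text
[0.5948 0.0554 1.3633] 78.11401217630191
[[-0.59, -0.5], [-1.96, -0.24], [-1.9, -2.77], [-0.74, -3.2], [0.33, -3.04], [-0.89, -1.0], [0.5, -4.86], [0.15, -0.91], [0.3, -0.26], [0.04, -0.82], [0.03, -1.24]]
Rk [[-0.1909 -0.9786  0.0772]
 [-0.9071  0.206   0.367 ]
 [-0.375   0.     -0.927 ]] tcp at heat [ 0.4866 -0.1188  0.08  ] timer [ 0.6236 -0.1476  0.08  ]
wp1 cm [-20.52 -29.26 -12.13] deg [0. 0. 0.]
pre cm [-50.31 -61.64   7.56] deg [-18.59 -16.57 -95.29]
```

Run:
```python
from h import *
k={-.07:([239.85,153.4],[237.55,246.55]),.07:([229.3,194.3],[277.4,225.9])}
for y,(a,b) in k.items():
    f=lambda p:np.r_[proj("top",p)[0]-a,proj("side",p)[0]-b]
    o=least_squares(f,[.5,-.1,.07]);print(y,o.x,f(o.x))
    for g in([.592,.053,np.radians(78.6)],np.load("g.npy"),[.5914,.0543,1.3734]): print("  ",G(knob(y,.019),g)[0])
g=[.592,.053,np.radians(78.6)]
np.save("g.npy",g)
s=env.get_state();p0,R0=s["position"],s["ee_rot"]
z=-gv(NP,g);z/=np.linalg.norm(z);Rk=rot(z,gv([0,1,0],g));k=G(knob(.07,.028),g)[0]-.006*z
print(k);rel(k-.09*z,Rk,p0,R0,"pre")
```

```text
-0.07 [ 0.6238 -0.1425  0.0599] [ 0.1873 -0.1543  0.2089  0.0255]
   [ 0.6236 -0.1443  0.0661]
   [ 0.6248 -0.1421  0.0661]
   [ 0.6233 -0.1429  0.0661]
0.07 [ 0.488  -0.1125  0.0601] [ 0.0518 -0.0365  0.0586  0.0061]
   [ 0.4864 -0.1166  0.0661]
   [ 0.4878 -0.1132  0.0661]
   [ 0.4861 -0.1155  0.0661]
[ 0.4853 -0.1221  0.08  ]
pre cm [-50.32 -62.     7.56] deg [-18.68 -16.52 -95.77]
```

Request:
servo_tool(targets=[-5,-7,-4,0,0,0,9,-10,-14,-8,0,0,0,9,-15,-21,-12,0,0,-10,9,-20,-28,-12,0,0,-20,9,-25,-33,-10,0,0,-30,9,-30,-38,-8,0,0,-40,9])

```text
time: 0.85
position: [0.3039, 0.2801, 0.3305]
ee_rot: [[-0.948, -0.318, 0.001], [-0.318, 0.948, 0.001], [-0.001, 0.0, -1.0]]
force: [1.1, 0.1, 0.4]
finger_gap: 0.0901
grip_force: 0.0
```

Request:
servo_tool(targets=[0,0,0,0,0,0,9,0,0,0,0,0,0,9])

```text
time: 1.1
position: [0.3036, 0.2818, 0.3301]
ee_rot: [[-0.951, -0.31, -0.0], [-0.31, 0.951, 0.0], [0.0, 0.0, -1.0]]
force: [-0.3, -0.1, 0.6]
finger_gap: 0.09
grip_force: 0.0
```

Run:
```python
from h import *
g=[.593,.055,np.radians(78.4)];np.save("g.npy",g)
s=env.get_state();p0,R0=s["position"],s["ee_rot"];print(s["time"],p0,s["qpos"])
z=-gv(NP,g);z/=np.linalg.norm(z);Rk=rot(z,gv([0,1,0],g));k=G(knob(.07,.028),g)[0]-.006*z
print(k);rel(k-.08*z,Rk,p0,R0,"pre");rel([.40,.05,.33],R0,p0,R0,"wp")
```

```text
1.1 [0.3036 0.2818 0.3301] [ 34.5822   5.4944  96.118    0.0151  78.3862 -73.4895]
[ 0.4857 -0.1197  0.08  ]
pre cm [ -3.37 -46.43  17.59] deg [-11.58 -19.94 -59.56]
wp cm [ -1.97 -25.03   0.01] deg [0. 0. 0.]
```

Run:
```python
from h import *
g=np.load("g.npy")
s=env.get_state();p0,R0=s["position"],s["ee_rot"]
z=-gv(NP,g);z/=np.linalg.norm(z);Rk=rot(z,-gv([0,1,0],g));k=G(knob(.07,.028),g)[0]-.006*z
rel(k-.08*z,Rk,p0,R0,"pre");
```

```text
pre cm [ -3.37 -46.43  17.59] deg [-22.95  13.32 117.94]
```

Request:
servo_tool(targets=[-0.5,-6,0,-1.95,1.13,10,9,-1,-12,0,-3.9,2.26,20,9,-1.5,-18,0,-5.84,3.4,30,9,-2,-24,2,-7.8,4.5,40,9,-2.5,-30,5,-9.7,5.65,50,9,-3,-36,8,-11.7,6.8,60,9,-3.2,-41,12,-13.6,7.9,70,9,-3.4,-46.4,14,-15.6,9,80,9,-3.4,-46.4,16,-17.5,10.2,90,9,-3.4,-46.4,17.6,-19.5,11.3,100,9])

```text
time: 2.35
position: [0.482, -0.149, 0.1521]
ee_rot: [[-0.118, 0.993, 0.013], [0.935, 0.106, 0.339], [0.335, 0.052, -0.941]]
force: [-0.1, 0.3, 0.7]
finger_gap: 0.0902
grip_force: 0.0
```

Request:
servo_tool(targets=[0,0,0,0,0,10,9,0,0,0,0,0,18,9,0,0,0,0,0,18,9])

```text
time: 2.72
position: [0.4816, -0.1476, 0.1538]
ee_rot: [[0.186, 0.982, 0.012], [0.924, -0.179, 0.338], [0.334, -0.051, -0.941]]
force: [0.5, -0.3, 0.2]
finger_gap: 0.0901
grip_force: 0.0
```

Run:
```python
from h import *
g=np.load("g.npy")
s=env.get_state();p0,R0=s["position"],s["ee_rot"];print(s["time"],p0,s["qpos"])
z=-gv(NP,g);z/=np.linalg.norm(z);Rk=rot(z,-gv([0,1,0],g));k=G(knob(.07,.028),g)[0]-.006*z
rel(k-.0*z,Rk,p0,R0,"grip")
im=[]
for n in("top","side"):
    f=env.grab_frame(n)[:,:,::-1]; u,v=proj(n,G(knob(.07,.02),g))[0].astype(int); im.append(cv2.resize(f[max(v-45,0):v+45,u-60:u+60],(480,360),interpolation=cv2.INTER_CUBIC)); cv2.imwrite(f"pics/{n}1.png",f)
cv2.imwrite("pics/pre.png",cv2.resize(np.hstack(im),(800,300)))
```

```text
2.725 [ 0.4816 -0.1476  0.1538] [-34.7078  29.1432  95.5392  17.9796  67.317  -32.5927]
grip cm [0.18 0.28 7.89] deg [-3.21  2.51  0.13]
```

View pics/pre.png

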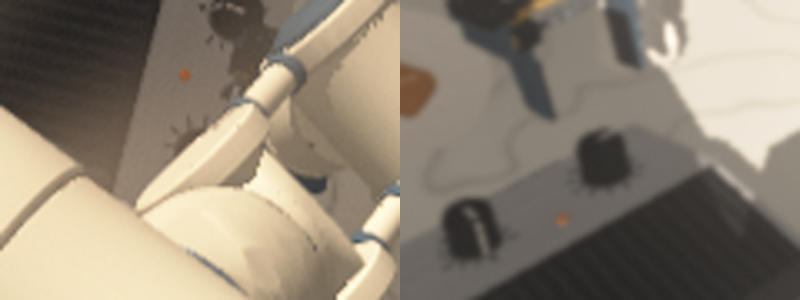

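The left finger tip is at crop (545,115) and the right one at (630,62), straddling the knob at (605,155). The gripper is lined up, so I'll descend and grip.

Request:
servo_tool(targets=[0.1,0.1,2,-3.2,2.5,0,7,0.2,0.3,5,-3.2,2.5,0,7,0.2,0.3,7,-3.2,2.5,0,7,0.2,0.3,7.9,-3.2,2.5,0,7,0.2,0.3,7.9,-3.2,2.5,0,7])

```text
time: 3.45
position: [0.4854, -0.1202, 0.0802]
ee_rot: [[0.184, 0.98, 0.076], [0.909, -0.199, 0.367], [0.375, 0.001, -0.927]]
force: [-0.5, -0.6, 0.3]
finger_gap: 0.0702
grip_force: 0.0
```

Request:
servo_tool(targets=[0,0,0,0,0,0,5.2,0,0,0,0,0,0,5,0,0,0,0,0,0,4.8])

```text
time: 3.82
position: [0.4855, -0.1208, 0.0806]
ee_rot: [[0.185, 0.98, 0.077], [0.909, -0.2, 0.367], [0.375, 0.002, -0.927]]
force: [0.6, -0.1, 0.5]
finger_gap: 0.0484
grip_force: 0.0
```

Run:
```python
from h import *
s=env.get_state();print(s["position"],s["force"],s["torque"],s["finger_gap"],s["grip_force"])
im=[]
for n,(x0,x1,y0,y1) in(("top",(200,270,130,215)),("side",(215,305,190,265))):
    f=env.grab_frame(n)[:,:,::-1]; im.append(cv2.resize(f[y0:y1,x0:x1],(400,400),interpolation=cv2.INTER_CUBIC))
cv2.imwrite("pics/grip1.png",np.hstack(im))
```

```text
[ 0.4855 -0.1208  0.0806] [ 0.583  -0.0596  0.4606] [-0.2668  0.1544 -0.0248] 0.048377941079720065 0.0
```

Request:
servo_tool(targets=[0,0,0,0,0,0,4,0,0,0,0,0,0,4,0,0,0,0,0,0,4])

```text
time: 4.3
position: [0.4859, -0.1208, 0.0805]
ee_rot: [[0.185, 0.98, 0.077], [0.909, -0.2, 0.366], [0.375, 0.002, -0.927]]
force: [4.6, -0.3, 3.0]
finger_gap: 0.0434
grip_force: 30.0
```

Request:
servo_tool(targets=[0,0,0,0,0,9,4,0,0,0,0,0,18,4,0,0,0,0,0,27,4,0,0,0,0,0,36,4,0,0,0,0,0,45,4,0,0,0,0,0,54,4,0,0,0,0,0,61.5,4,0,0,0,0,0,61.5,4,0,0,0,0,0,61.5,4])

```text
time: 5.42
position: [0.4863, -0.1212, 0.0804]
ee_rot: [[0.949, 0.305, 0.078], [0.257, -0.894, 0.366], [0.181, -0.327, -0.927]]
force: [8.6, -0.8, -0.7]
finger_gap: 0.0431
grip_force: 30.0
```

Request:
servo_tool(targets=[0,0,0,0,0,0,6,0,0,0,0,0,0,6.5,0,0,-3,0,0,0,6.5,0,0,-8,0,0,0,7,0,0,-12,0,0,0,7])

```text
time: 6.05
position: [0.4757, -0.165, 0.193]
ee_rot: [[0.949, 0.305, 0.076], [0.258, -0.894, 0.367], [0.18, -0.329, -0.927]]
force: [1.1, -0.1, -0.8]
finger_gap: 0.0701
grip_force: 0.0
```

Run:
```python
from h import *
s=env.get_state();p0,R0=s["position"],s["ee_rot"];print(s["qpos"])
a=np.radians(18.3);Rg=rot([0,0,-1],[np.cos(a),np.sin(a),0])
rel([.530,-.383,.12],Rg,p0,R0,"pre roll")
```

```text
[-38.7262  25.7689  94.8569  20.6611  70.9935  25.5039]
pre roll cm [-1.78 23.54 -0.82] deg [ -6.63 -23.57 -90.1 ]
```

Request:
servo_tool(targets=[-0.2,3,-1.5,-0.7,-2.4,-9.5,7.4,-0.5,6,-2,-1.5,-5,-19,7.4,-0.8,10,-2,-2.2,-7.9,-30,7.4,-1,14,-2,-2.9,-10.5,-40,7.4,-1.3,18,-2,-3.7,-13,-50,7.4,-1.6,22,-1,-4.4,-15.7,-60,7.4,-1.8,23.5,-0.8,-5.2,-18.3,-70,7.4,-1.8,23.5,-0.8,-5.9,-20.9,-80,7.4,-1.8,23.5,-0.8,-6.6,-23.6,-90,7.4,-1.8,23.5,-0.8,-6.6,-23.6,-90,7.4])

```text
time: 7.3
position: [0.5296, -0.3813, 0.1183]
ee_rot: [[-0.312, 0.95, -0.002], [0.95, 0.312, 0.001], [0.001, -0.001, -1.0]]
force: [0.4, -0.5, -0.4]
finger_gap: 0.074
grip_force: 0.0
```

Run:
```python
from h import *
s=env.get_state();p0,R0=s["position"],s["ee_rot"];print(s["time"],p0,s["qpos"])
a=np.radians(18.3);Rg=rot([0,0,-1],[np.cos(a),np.sin(a),0])
rel([.530,-.383,.034],Rg,p0,R0,"grasp roll")
t=env.grab_frame("top")[:,:,::-1];f=env.grab_frame("side")[:,:,::-1]
cv2.imwrite("pics/top2.png",t);cv2.imwrite("pics/side2.png",f)
im=[cv2.resize(t[140:210,213:258],(400,560),interpolation=cv2.INTER_CUBIC),cv2.resize(f[170:270,215:305],(400,560),interpolation=cv2.INTER_CUBIC)]
cv2.imwrite("pics/k2.png",np.hstack(im))
```

```text
7.3 [ 0.5296 -0.3813  0.1183] [-40.9822  37.6774  80.0017  -0.0254  62.4176 -59.1664]
grasp roll cm [-0.18 -0.    8.43] deg [-0.07 -0.07 -0.1 ]
```

View pics/k2.png

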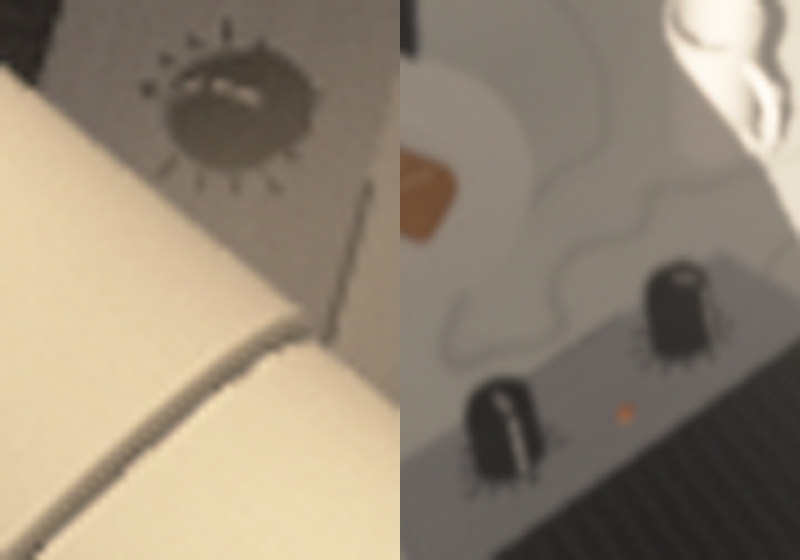

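Request:
servo_tool(targets=[-3,-5,0,0,0,0,7.4,-6,-9,0,0,0,0,7.4,-8,-12,0,0,0,0,7.4,-8,-12,0,0,0,0,7.4])

```text
time: 7.9
position: [0.4395, -0.4979, 0.1184]
ee_rot: [[-0.306, 0.952, -0.001], [0.952, 0.306, 0.0], [0.0, -0.001, -1.0]]
force: [0.5, -0.2, -0.4]
finger_gap: 0.074
grip_force: 0.0
```

```bash
cat >> h.py <<'E'
def dial(img,y,g,out=None):
    """unwrap the dial about knob axis (top view) on panel plane and on the knob's top plane"""
    n=gv(NP,g);up=gv([.927,0,.375],g);rt=np.cross(up,n);px=np.arange(-45,45.1,.5)/1000
    X,Y=np.meshgrid(px,px)  # X right, Y down
    r=[]
    for h in(0,.037):
        c=G(knob(y,h),g)[0];W=c+X[...,None]*rt-Y[...,None]*up
        uv=proj("top",W.reshape(-1,3)).reshape(X.shape+(2,)).astype(np.float32)
        r.append(cv2.remap(img,uv[...,0],uv[...,1],cv2.INTER_CUBIC))
    return r
def pointer(img,y,g):
    top=dial(img,y,g)[1].max(2).astype(float);px=np.arange(-45,45.1,.5);X,Y=np.meshgrid(px,px)
    dark=(top<70)&(np.hypot(X,Y)<30)
    M=cv2.morphologyEx(dark.astype(np.uint8),cv2.MORPH_CLOSE,np.ones((15,15)));c=max(blobs(top,M),key=cv2.contourArea)
    (cx,cy),rad=cv2.minEnclosingCircle(c);cx,cy,rad=cx*.5-45,cy*.5-45,rad*.5
    d=np.hypot(X-cx,Y-cy);w=np.clip(top-np.median(top[d<18])-15,0,None)*(d<17)
    mx,my=(w*X).sum()/w.sum(),(w*Y).sum()/w.sum();C=np.cov(np.c_[X.ravel(),Y.ravel()].T,aweights=w.ravel());e=np.linalg.eigh(C)[1][:,1]
    if e@[mx-cx,my-cy]<0:e=-e
    return dict(c=(round(cx,1),round(cy,1)),rad=round(rad,1),line=np.degrees(np.arctan2(e[0],-e[1])).round(1),rad_ang=np.degrees(np.arctan2(mx-cx,-(my-cy))).round(1))
E
python3 - <<'E'
from h import *
g=np.load("g.npy");t0=cv2.imread("pics/top0.png");t=env.grab_frame("top")[:,:,::-1].copy();cv2.imwrite("pics/top3.png",t)
for nm,i in(("0",t0),("now",t)):
    for y in(.07,-.07): print(nm,y,pointer(i,y,g))
a=[cv2.resize(d,(270,270),interpolation=cv2.INTER_CUBIC) for y in(.07,-.07) for d in dial(t,y,g)]
b=[cv2.resize(d,(270,270),interpolation=cv2.INTER_CUBIC) for y in(.07,) for d in dial(t0,y,g)]
im=np.vstack([np.hstack([a[0],a[1]]),np.hstack([a[2],a[3]])])
for r in(0,1):
  for c in(0,1): cv2.line(im,(c*270+135,r*270),(c*270+135,r*270+15),(0,0,255),1)
cv2.imwrite("pics/dials.png",im)
s=env.get_state();print(s["time"]);a=np.radians(18.3);Rg=rot([0,0,-1],[np.cos(a),np.sin(a),0]);rel([.530,-.383,.034],Rg,s["position"],s["ee_rot"])
E
```

```text
0 0.07 {'c': (-4.9, -4.0), 'rad': 25.6, 'line': np.float64(-89.8), 'rad_ang': np.float64(-119.9)}
0 -0.07 {'c': (-3.7, -5.3), 'rad': 25.1, 'line': np.float64(4.1), 'rad_ang': np.float64(45.3)}Traceback (most recent call last):
  File "<stdin>", line 4, in <module>
  File "h.py", line 40, in pointer
    M=cv2.morphologyEx(dark.astype(np.uint8),cv2.MORPH_CLOSE,np.ones((15,15)));c=max(blobs(top,M),key=cv2.contourArea)
                                                                                 ~~~^^^^^^^^^^^^^^^^^^^^^^^^^^^^^^^^^^
ValueError: max() iterable argument is empty
```

Run:
```python
from h import *
g=np.load("g.npy");t0=cv2.imread("pics/top0.png");t=cv2.imread("pics/top3.png")
L=[cv2.resize(dial(t0,.07,g)[0],(270,270)),cv2.resize(dial(t0,-.07,g)[0],(270,270)),cv2.resize(dial(t0,.07,g)[1],(270,270)),cv2.resize(dial(t0,-.07,g)[1],(270,270))]
for l in L: cv2.circle(l,(135,135),2,(0,0,255),-1)
im=np.vstack([np.hstack(L[:2]),np.hstack(L[2:])])
full=cv2.resize(t[120:290,190:270],(254,540),interpolation=cv2.INTER_CUBIC)
cv2.imwrite("pics/dials.png",np.hstack([im,full]))
```

```text
(no output)
```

View pics/dials.png

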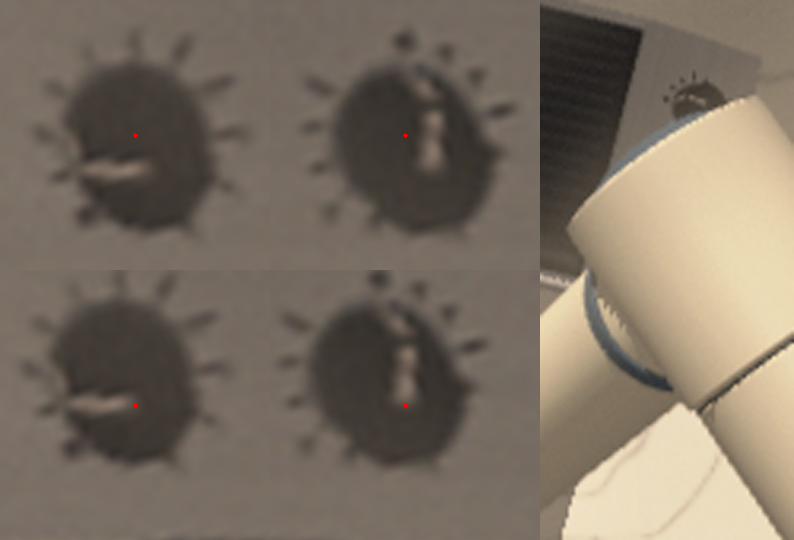

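The rectified dials show the tick ring centred and aligned within about 1°. The temperature pointer started at about -89.5° and the timer pointer at 0–4°. The arm still hides the temperature knob in the top view, so I'll check its turned pointer in the side view instead.

Run:
```python
from h import *
g=np.load("g.npy");f=cv2.imread("pics/side2.png");n=gv(NP,g);up=gv([.927,0,.375],g);rt=np.cross(up,n)
c=G(knob(.07,.037),g)[0]
for a in(320,326,330,334,340):
    a_=np.radians(a);d=np.cos(a_)*up+np.sin(a_)*rt
    print(a,proj("side",[c+.008*d,c+.02*d,c+.022*d-.008*n,c+.022*d-.025*n]).round(1).tolist())
print("timer 0/5:",[proj("side",[G(knob(-.07,.037),g)[0]+.022*(np.cos(q)*up+np.sin(q)*rt)-h*n for h in(.008,.025)]).round(1).tolist() for q in(0,.087)])
def ridge(x0,x1,y0,y1):
    i=f.max(2)[y0:y1,x0:x1].astype(int)
    for k,r in enumerate(i): print(y0+k,r)
print("heat cols 270..293");ridge(270,293,214,236)
print("timer cols 231..250");ridge(228,250,235,258)
```

```text
320 [[278.6, 218.6], [282.5, 218.4], [283.7, 220.7], [284.9, 225.7]]
326 [[278.6, 218.8], [282.3, 218.8], [283.5, 221.1], [284.7, 226.1]]
330 [[278.5, 218.9], [282.1, 219.0], [283.3, 221.4], [284.5, 226.4]]
334 [[278.4, 219.0], [281.9, 219.2], [283.1, 221.7], [284.2, 226.6]]
340 [[278.3, 219.1], [281.6, 219.6], [282.7, 222.0], [283.9, 227.0]]
timer 0/5: [[[240.5, 244.9], [242.1, 250.0]], [[239.9, 245.2], [241.5, 250.3]]]
heat cols 270..293
214 [137 137 138 138 137 138 137 136 136 136 136 137 138 137 136 135 133 133
 134 136 137 138 138]
215 [137 137 137 137 136 135 132 128 127 127 130 133 134 133 131 128 124 123
 125 129 132 135 137]
216 [137 137 134 130 125 121 113 106 103 105 112 120 124 124 121 118 116 115
 117 120 124 129 133]
217 [135 130 120 109 100  93  84  78  76  78  83  92 101 109 111 113 113 113
 112 114 117 120 124]
218 [127 113  96  80  71  67  69  73  75  76  76  76  81  91 104 110 112 112
 112 112 113 115 117]
219 [114  90  70  59  57  60  72  81  86  87  85  79  73  80  97 108 111 111
 112 113 113 113 113]
220 [ 98  71  56  53  52  56  63  72  76  79  78  74  71  77  
[... 3026 characters left out ...]
0  95  68  49  46
  53  70  88  95]
251 [ 97  91  84  68  52  46  45  44  44  44  45  48  66  92  98  77  54  50
  62  78  93 100]
252 [ 97  93  87  72  54  45  46  44  44  44  43  45  58  85 101  86  64  62
  76  90  99 102]
253 [ 94  90  86  74  58  49  45  44  44  43  43  45  52  77  98  90  74  75
  89  97 101 101]
254 [ 97  92  88  80  65  56  49  48  47  46  48  48  54  70  86  85  76  80
  91  99 102 102]
255 [ 97  92  90  86  76  68  62  58  56  58  60  61  66  76  85  86  79  79
  91  98 101 102]
256 [ 99  97  94  89  83  81  79  72  72  76  78  79  80  88  95  94  89  90
  96 100 101 101]
257 [102  99  93  87  87  92  90  84  85  91  94  92  90  94  99 100  99  98
 101 101 101 103]
```

The side view puts the temperature pointer at about 330°, the fourth mark. Going for the roll.

Request:
servo_tool(targets=[3,5,0,0,0,0,7.4,6,9,0,0,0,0,7.4,8,12.1,0,0,0,0,7.4,8,12.1,3,0,0,0,7.4,8,12.1,6,0,0,0,7.4,8,12.1,8,0,0,0,7.4,8,12.1,8.4,0,0,0,7.4,8,12.1,8.4,0,0,0,7.4])

```text
time: 8.95
position: [0.5315, -0.382, 0.0349]
ee_rot: [[-0.312, 0.95, 0.0], [0.95, 0.312, -0.0], [-0.0, -0.0, -1.0]]
force: [1.1, 0.5, 0.2]
finger_gap: 0.0739
grip_force: 0.0
```

Request:
servo_tool(targets=[0,0,0,0,0,0,6.4,0,0,0,0,0,0,5.2,0,0,0,0,0,0,5,0,0,0,0,0,0,5,0,0,0,0,0,0,5])

```text
time: 9.57
position: [0.5313, -0.3822, 0.0352]
ee_rot: [[-0.312, 0.95, 0.0], [0.95, 0.312, -0.001], [-0.001, 0.0, -1.0]]
force: [-1.4, 0.1, 6.3]
finger_gap: 0.0558
grip_force: 30.0
```

Request:
servo_tool(targets=[0,0,-2,0,0,0,5,0,0,-6,0,0,0,5,0,0,-12,0,0,0,5,4,2,-17,0,0,3,5,9,4.4,-20,0,0,9,5,14,7,-20,0,0,15,5,19,9.4,-20,0,0,20,5,24,12,-20,0,0,25,5,29,14.3,-20,0,0,29.8,5,34,16.8,-20,0,0,29.8,5])

```text
time: 10.82
position: [0.5844, -0.0045, 0.2359]
ee_rot: [[0.202, 0.979, 0.001], [0.979, -0.202, -0.0], [-0.0, 0.001, -1.0]]
force: [1.0, 0.0, -1.6]
finger_gap: 0.0559
grip_force: 30.0
```

Run:
```python
from h import *
g=np.load("g.npy");s=env.get_state();print(s["time"],s["position"],s["qpos"],s["finger_gap"],s["grip_force"])
rel([g[0],g[1],.122],rot([0,0,-1],gv([0,-1,0],g)),s["position"],s["ee_rot"])
```

```text
10.825 [ 0.5844 -0.0045  0.2359] [-6.2953 25.1503 83.2674 -0.0073 71.5334  5.3856] 0.05587629865710821 29.999218583106995
 cm [ 6.01 -0.37 11.38] deg [ 0.05  0.   -0.08]
```

Request:
servo_tool(targets=[3,-0.2,1,0,0,0,5,6,-0.4,3,0,0,0,5,6,-0.4,6,0,0,0,5,6,-0.4,9,0,0,0,5,6,-0.4,10.5,0,0,0,5,6,-0.4,11.2,0,0,0,5,6,-0.4,11.4,0,0,0,5,6,-0.4,11.6,0,0,0,5,6,-0.4,11.7,0,0,0,5,6,-0.4,11.7,0,0,0,5])

```text
time: 12.08
position: [0.5929, 0.0532, 0.1182]
ee_rot: [[0.201, 0.98, 0.001], [0.98, -0.201, -0.0], [-0.0, 0.001, -1.0]]
force: [-0.8, -0.0, 5.2]
finger_gap: 0.0558
grip_force: 30.0
```

Request:
servo_tool(targets=[0,0,0,0,0,0,6.2,0,0,0,0,0,0,7.6,0,0,0,0,0,0,7.6,0,0,-2,0,0,0,7.6,0,0,-6,0,0,0,7.6,0,0,-12,0,0,0,7.6,0,0,-18,0,0,0,7.6,0,0,-24,0,0,0,7.6,0,0,-29,0,0,0,7.6,0,0,-29,0,0,0,7.6])

```text
time: 13.32
position: [0.5939, 0.0533, 0.4115]
ee_rot: [[0.201, 0.98, 0.007], [0.98, -0.201, -0.0], [0.001, 0.007, -1.0]]
force: [-0.6, 0.8, -1.0]
finger_gap: 0.076
grip_force: 0.0
```

Run:
```python
from h import *
g=np.load("g.npy");s=env.get_state();print(s["time"],s["position"],s["qpos"],s["finger_gap"])
t=env.grab_frame("top")[:,:,::-1].copy();f=env.grab_frame("side")[:,:,::-1].copy();cv2.imwrite("pics/top4.png",t);cv2.imwrite("pics/side4.png",f)
hs=cv2.cvtColor(f,cv2.COLOR_BGR2HSV);M=((hs[...,1]>90)&(hs[...,0]<25)).astype(np.uint8);M[:230]=0;M[330:]=0;M[:,:230]=0;M[:,340:]=0
c=max(blobs(f,M),key=cv2.contourArea);w=cast("side",c[:,0].astype(float),[0,0,.105]);print("roll side",cv2.minAreaRect((w[:,:2]*1000).astype(np.float32)))
# handle bar in first side image: predicted ends for lid angles
for th in(1.45,1.5,1.55,1.6,1.65):
    a=th+np.arctan2(.082,.225);h=[.13-.2395*np.cos(a),0,.115+.2395*np.sin(a)]
    print(th,np.round(h,3),[proj("side",G(np.add(h,[0,y,0]),g))[0].round(1).tolist() for y in(-.062,.062)],[proj("top",G(np.add(h,[0,y,0]),g))[0].round(1).tolist() for y in(-.062,.062)])
im=cv2.imread("pics/top0.png");i=im[90:150,70:110]
cv2.imwrite("pics/h.png",np.hstack([cv2.resize(im[85:150,65:130],(390,390),interpolation=cv2.INTER_CUBIC),cv2.resize(f[215:315,325:440],(400,390),interpolation=cv2.INTER_CUBIC)]))
```

```text
13.325 [0.5939 0.0533 0.4115] [-0.6072 19.2919 65.2342 -0.0061 95.0853 10.9786] 0.07601543419146398
roll side ((594.314208984375, 45.54545974731445), (116.33306884765625, 62.67259979248047), 78.4571762084961)
1.45 [0.184 0.    0.348] [[354.3, 273.9], [403.5, 240.1]] [[102.2, 100.1], [89.1, 144.0]]
1.5 [0.196 0.    0.345] [[359.3, 279.9], [408.5, 245.3]] [[98.4, 99.5], [85.2, 143.3]]
1.55 [0.207 0.    0.342] [[364.3, 286.1], [413.4, 250.8]] [[94.7, 99.1], [81.5, 142.7]]
1.6 [0.219 0.    0.338] [[369.1, 292.5], [418.2, 256.4]] [[91.1, 98.6], [77.9, 142.1]]
1.65 [0.23  0.    0.333] [[373.9, 299.2], [422.8, 262.3]] [[87.8, 98.3], [74.6, 141.6]]
```

View pics/h.png

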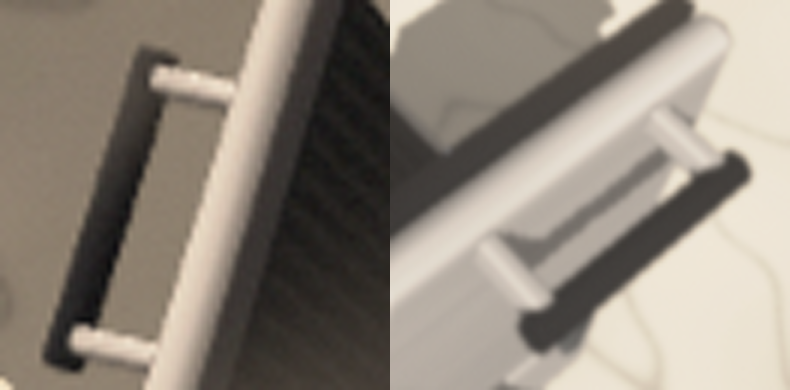

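The side view confirms the roll lying on the plate, centred at about (0.594, 0.046–0.053). The bar's posts are at (89.7,97.8) and (76.3,140.8) in the top view and at (369.6,296.5) and (421,260) in the side view, which gives a lid angle of about 1.62. I'll take the bar from above.

Request:
servo_tool(targets=[0,0,-2,0,0,-10,3.4,3,0,-3,0,0,-20,3.4,7,0,-3,0,0,-30,3.4,11,0,-3,0,0,-40,3.4,15,0,-3,0,0,-50,3.4,19,0,-3,0,0,-60,3.4,22.6,0,-3,0,0,-70,3.4,22.6,0,-3,0,0,-80,3.4,22.6,0,-3,0,0,-90,3.4,22.6,0,-3,0,0,-90,3.4])

```text
time: 14.68
position: [0.6379, 0.2746, 0.4355]
ee_rot: [[-0.979, 0.202, -0.003], [0.202, 0.979, -0.001], [0.003, -0.002, -1.0]]
force: [-0.4, -0.4, 0.1]
finger_gap: 0.0336
grip_force: 0.0
```

Run:
```python
from h import *
g=np.load("g.npy");s=env.get_state();print(s["time"],s["position"],s["qpos"],s["finger_gap"])
Rh=rot([0,0,-1],gv([1,0,0],g));a=1.62+np.arctan2(.082,.225);h=G([.13-.2395*np.cos(a),0,.115+.2395*np.sin(a)+.006],g)[0];print(h)
rel(h,Rh,s["position"],s["ee_rot"])
```

```text
14.675 [0.6379 0.2746 0.4355] [ 18.3714  29.2013  45.7925  -0.0014 105.1876 -59.9994] 0.03359357921665377
[0.6378 0.2734 0.3417]
 cm [-0.04 -0.11  9.38] deg [-0.09 -0.16 -0.03]
```

Request:
servo_tool(targets=[0,-0.1,2,0,0,0,3.4,0,-0.1,4,0,0,0,3.4,0,-0.1,5.5,0,0,0,3.4,0,-0.1,6.5,0,0,0,3.4,0,-0.1,6.5,0,0,0,3.4])

```text
time: 15.3
position: [0.6377, 0.2735, 0.3717]
ee_rot: [[-0.979, 0.202, -0.001], [0.202, 0.979, -0.0], [0.001, -0.001, -1.0]]
force: [-0.2, -0.4, 0.3]
finger_gap: 0.0342
grip_force: 0.0
```

Request:
servo_tool(targets=[0,0,1,0,0,0,3.4,0,0,2,0,0,0,3.4,0,0,2.9,0,0,0,3.4,0,0,2.9,0,0,0,3.4])

```text
time: 15.8
position: [0.6376, 0.2735, 0.3424]
ee_rot: [[-0.98, 0.201, -0.002], [0.201, 0.98, -0.001], [0.002, -0.001, -1.0]]
force: [0.1, 0.2, 0.2]
finger_gap: 0.0335
grip_force: 0.0
```

Request:
servo_tool(targets=[0,0,0,0,0,0,2.6,0,0,0,0,0,0,2.2,0,0,0,0,0,0,2.2])

```text
time: 16.18
position: [0.638, 0.2737, 0.3436]
ee_rot: [[-0.98, 0.201, 0.0], [0.201, 0.98, -0.0], [-0.0, 0.0, -1.0]]
force: [-0.8, -0.1, -0.0]
finger_gap: 0.0218
grip_force: 0.0
```

Request:
servo_tool(targets=[0,0,0,0,0,0,1.4,0,0,0,0,0,0,1.4,0,0,0,0,0,0,1.4])

```text
time: 16.55
position: [0.6379, 0.2736, 0.3435]
ee_rot: [[-0.98, 0.201, -0.0], [0.201, 0.98, -0.0], [0.0, -0.0, -1.0]]
force: [-0.3, -0.9, 2.0]
finger_gap: 0.0171
grip_force: 30.0
```

Run:
```python
import numpy as np
from workcell import env
s=env.get_state();print(s["time"],s["position"],s["force"],s["finger_gap"],s["grip_force"])
f=lambda t:np.array([-23.95*np.cos(t+.3495),-23.95*np.sin(t+.3495)])
for t0,n,st in((1.62,10,.05),(1.12,10,.05),(.62,8,.05),(.22,8,.025)):
    print(t0,[(f(t0-st*(i+1))-f(t0)).round(2).tolist() for i in range(n)])
```

```text
16.55 [0.63791315 0.27361084 0.34348812] [-0.32979813 -0.93013457  2.00237572] 0.017146855727181404 29.998984336853027
1.62 [[-1.11, -0.44], [-2.25, -0.82], [-3.4, -1.14], [-4.57, -1.41], [-5.75, -1.61], [-6.94, -1.76], [-8.13, -1.85], [-9.33, -1.88], [-10.53, -1.85], [-11.72, -1.76]]
1.12 [[-1.19, 0.15], [-2.37, 0.36], [-3.53, 0.63], [-4.69, 0.96], [-5.82, 1.34], [-6.93, 1.78], [-8.02, 2.28], [-9.09, 2.82], [-10.12, 3.43], [-11.13, 4.08]]
0.62 [[-0.97, 0.7], [-1.9, 1.45], [-2.8, 2.25], [-3.65, 3.09], [-4.46, 3.97], [-5.23, 4.89], [-5.95, 5.84], [-6.62, 6.84]]
0.22 [[-0.32, 0.51], [-0.62, 1.02], [-0.91, 1.55], [-1.19, 2.08], [-1.45, 2.62], [-1.7, 3.16], [-1.94, 3.71], [-2.16, 4.26]]
```

Request:
servo_tool(targets=[0,-1.1,-0.44,0,0,0,1.4,0,-2.25,-0.82,0,0,0,1.4,0,-3.4,-1.14,0,0,0,1.4,0,-4.57,-1.41,0,0,0,1.4,0,-5.75,-1.61,0,0,0,1.4])

```text
time: 17.18
position: [0.6264, 0.2183, 0.3604]
ee_rot: [[-0.98, 0.2, 0.001], [0.2, 0.98, 0.002], [-0.001, 0.003, -1.0]]
force: [-0.4, 7.6, 0.7]
finger_gap: 0.0173
grip_force: 30.0
```

Request:
servo_tool(targets=[0,-1.19,-0.15,0,0,0,1.4,0,-2.38,-0.24,0,0,0,1.4,0,-3.58,-0.27,0,0,0,1.4,0,-4.78,-0.24,0,0,0,1.4,0,-5.97,-0.15,0,0,0,1.4,0,-7.16,0,0,0,0,1.4,0,-8.34,0.21,0,0,0,1.4,0,-9.5,0.48,0,0,0,1.4,0,-10.66,0.81,0,0,0,1.4,0,-11.79,1.19,0,0,0,1.4])

```text
time: 18.42
position: [0.6022, 0.1022, 0.3477]
ee_rot: [[-0.98, 0.2, -0.001], [0.2, 0.98, 0.001], [0.001, 0.001, -1.0]]
force: [-3.7, 2.9, 4.9]
finger_gap: 0.0173
grip_force: 30.0
```

Request:
servo_tool(targets=[0,-1.11,0.44,0,0,0,1.4,0,-2.2,0.94,0,0,0,1.4,0,-3.27,1.48,0,0,0,1.4,0,-4.3,2.09,0,0,0,1.4,0,-5.31,2.74,0,0,0,1.4,0,-6.28,3.44,0,0,0,1.4,0,-7.21,4.19,0,0,0,1.4,0,-8.11,4.99,0,0,0,1.4,0,-8.96,5.83,0,0,0,1.4,0,-9.77,6.71,0,0,0,1.4])

```text
time: 19.68
position: [0.5824, 0.0062, 0.2801]
ee_rot: [[-0.98, 0.201, -0.001], [0.201, 0.98, 0.001], [0.001, 0.0, -1.0]]
force: [-3.5, 2.4, 2.5]
finger_gap: 0.0175
grip_force: 30.0
```

Request:
servo_tool(targets=[0,-0.4,0.46,0,0,0,1.4,0,-0.77,0.92,0,0,0,1.4,0,-1.14,1.4,0,0,0,1.4,0,-1.49,1.87,0,0,0,1.4,0,-1.83,2.37,0,0,0,1.4,0,-2.16,2.87,0,0,0,1.4,0,-2.48,3.38,0,0,0,1.4,0,-2.78,3.89,0,0,0,1.4,0,-3.07,4.42,0,0,0,1.4,0,-3.07,4.42,0,0,0,1.4])

```text
time: 20.92
position: [0.5762, -0.0241, 0.2357]
ee_rot: [[-0.98, 0.201, -0.002], [0.201, 0.98, -0.0], [0.002, -0.001, -1.0]]
force: [-3.0, -0.4, -8.7]
finger_gap: 0.0173
grip_force: 30.0
```

Request:
servo_tool(targets=[0,-0.14,0.27,0,0,0,1.4,0,-0.28,0.53,0,0,0,1.4,0,-0.41,0.8,0,0,0,1.4,0,-0.54,1.07,0,0,0,1.4,0,-0.66,1.34,0,0,0,1.4,0,-0.79,1.61,0,0,0,1.4,0,-0.79,1.61,0,0,0,1.4])

```text
time: 21.8
position: [0.5746, -0.0316, 0.22]
ee_rot: [[-0.98, 0.201, -0.002], [0.201, 0.98, -0.0], [0.002, -0.0, -1.0]]
force: [-5.2, 1.3, -2.7]
finger_gap: 0.0176
grip_force: 30.0
```

Request:
servo_tool(targets=[0,-0.08,0.18,0,0,0,1.4,0,-0.16,0.36,0,0,0,1.4,0,-0.24,0.55,0,0,0,1.4,0,-0.24,0.55,0,0,0,1.4])

```text
time: 22.3
position: [0.5741, -0.0339, 0.2146]
ee_rot: [[-0.98, 0.201, -0.002], [0.201, 0.98, 0.0], [0.002, -0.0, -1.0]]
force: [-5.7, 0.1, -1.7]
finger_gap: 0.0172
grip_force: 30.0
```

Request:
servo_tool(targets=[0,-0.07,0.15,0,0,0,1.4,0,-0.13,0.3,0,0,0,1.4,0,-0.13,0.3,0,0,0,1.4])

```text
time: 22.68
position: [0.5739, -0.0352, 0.2117]
ee_rot: [[-0.98, 0.201, -0.002], [0.201, 0.98, 0.0], [0.002, -0.0, -1.0]]
force: [-6.3, 0.2, -1.0]
finger_gap: 0.0174
grip_force: 30.0
```

Request:
servo_tool(targets=[0,-0.04,0.1,0,0,0,1.4,0,-0.08,0.2,0,0,0,1.4,0,-0.08,0.2,0,0,0,1.4])

```text
time: 23.05
position: [0.5738, -0.0359, 0.2097]
ee_rot: [[-0.98, 0.201, -0.002], [0.201, 0.98, 0.0], [0.002, -0.0, -1.0]]
force: [-5.9, 2.2, 1.1]
finger_gap: 0.0173
grip_force: 30.0
```

Request:
servo_tool(targets=[0,-0.04,0.1,0,0,0,1.4,0,-0.08,0.2,0,0,0,1.4,0,-0.08,0.2,0,0,0,1.4])

```text
time: 23.42
position: [0.5736, -0.0367, 0.2077]
ee_rot: [[-0.98, 0.201, -0.001], [0.201, 0.98, 0.0], [0.001, -0.0, -1.0]]
force: [-5.8, 0.6, 0.2]
finger_gap: 0.0172
grip_force: 30.0
```

Request:
servo_tool(targets=[0,-0.04,0.1,0,0,0,1.4,0,-0.06,0.15,0,0,0,1.4,0,-0.06,0.15,0,0,0,1.4])

```text
time: 23.8
position: [0.5735, -0.0372, 0.2063]
ee_rot: [[-0.98, 0.201, -0.002], [0.201, 0.98, 0.0], [0.002, -0.0, -1.0]]
force: [-6.8, 1.4, 0.6]
finger_gap: 0.0171
grip_force: 30.0
```

Request:
servo_tool(targets=[0,-0.04,0.1,0,0,0,1.4,0,-0.06,0.15,0,0,0,1.4,0,-0.06,0.15,0,0,0,1.4])

```text
time: 24.18
position: [0.5734, -0.0377, 0.2051]
ee_rot: [[-0.98, 0.201, -0.001], [0.201, 0.98, 0.0], [0.001, 0.0, -1.0]]
force: [-7.7, 5.2, 7.1]
finger_gap: 0.0175
grip_force: 30.0
```

Request:
servo_tool(targets=[0,0,0.06,0,0,0,1.4,0,0,0.12,0,0,0,1.4,0,0,0.12,0,0,0,1.4])

```text
time: 24.55
position: [0.5734, -0.0378, 0.2047]
ee_rot: [[-0.98, 0.201, -0.001], [0.201, 0.98, -0.0], [0.001, -0.0, -1.0]]
force: [-13.1, 3.8, 19.3]
finger_gap: 0.0173
grip_force: 30.0
```

Request:
servo_tool(targets=[0,0,-0.1,0,0,0,1.4,0,0,-0.1,0,0,0,2.6,0,0,-0.1,0,0,0,3.6,0,0,-0.1,0,0,0,4,0,0,-2,0,0,0,4,0,0,-5,0,0,0,4,0,0,-9,0,0,0,5,0,-4,-11,0,0,0,6,0,-9,-11,0,0,0,7,0,-9,-11,0,0,0,7])

```text
time: 25.8
position: [0.5555, -0.129, 0.3138]
ee_rot: [[-0.979, 0.204, 0.0], [0.204, 0.979, -0.001], [-0.0, -0.001, -1.0]]
force: [-0.8, 0.2, -0.7]
finger_gap: 0.0698
grip_force: 0.0
```

Run:
```python
from h import *
g=np.load("g.npy");s=env.get_state();print(s["time"],s["position"],s["qpos"],s["force"])
z=-gv(NP,g);z/=np.linalg.norm(z);Rk=rot(z,-gv([0,1,0],g));k=G(knob(-.07,.028),g)[0]-.006*z
rel(k-.09*z,Rk,s["position"],s["ee_rot"],"pre timer")
f=env.grab_frame("side")[:,:,::-1].copy();cv2.imwrite("pics/side5.png",f)
t=env.grab_frame("top")[:,:,::-1].copy();cv2.imwrite("pics/top5.png",t)
# predicted bar ends in side view for lid angles; measure dark bar
for th in(0.,.03,.06,.1):
    a=th+.3495;h=[.13-.2395*np.cos(a),0,.115+.2395*np.sin(a)]
    print(th,[proj("side",G(np.add(h,[0,y,0]),g))[0].round(1).tolist() for y in(-.062,0,.062)])
print(f.max(2)[225:275:2,262:300:2])
```

```text
25.8 [ 0.5555 -0.129   0.3138] [-19.0428  20.1186  78.7141  -0.0528  81.1386 -97.2652] [-0.7871  0.1685 -0.6742]
pre timer cm [-6.98 -3.84 15.05] deg [-17.27  17.36  88.62]
0.0 [[258.0, 232.5], [278.4, 221.6], [297.7, 211.4]]
0.03 [[258.5, 231.2], [279.1, 220.3], [298.5, 210.1]]
0.06 [[259.2, 230.0], [279.9, 219.1], [299.4, 208.8]]
0.1 [[260.1, 228.6], [281.0, 217.6], [300.6, 207.2]]
[[112  85  59  49  47  48  48  49  49  52  64  94 102 108 110 115 162 188
  189]
 [ 59  48  46  46  47  47  48  49  56  68  90 104 109 110 110 110 132 180
  188]
 [ 45  45  46  50  53  49  53  67  87 101 107 108 108 108 108 108 112 147
  186]
 [ 45  47  55  69  81  70  85 100 105 108 108 107 107 107 108 107 108 122
  176]
 [ 54  74  87  92  98  99 104 106 106 106 106 106 107 107 107 108 110 112
  144]
 [ 92  99 100 103 105 106 106 105 105 106 106 106 106 106 108 109 109 109
  114]
 [101 102 104 106 105 104 104 105 105 106 105 106 107 109 109 108 108 107
  108]
 [103 105 105 105 104 104 105 105 104 105 105 108 107 107 108 107 107 106
  107]
 [103 104 103 103 105 105 104 104 105 106 107 107 107 106 106 105
[... 612 characters left out ...]
 105 106 105 105 105 105 105 105 105 106 106
  106]
 [102 103 104 104 105 105 105 106 104 104 105 106 104 103 105 104 106 105
  106]
 [104 104 104 105 105 105 104 105 105 104 104 104 104 104 104 105 105 105
  105]
 [105 104 105 105 105 105 104 104 104 104 104 104 103 104 105 105 105 104
  104]
 [105 105 105 105 105 104 104 104 104 104 104 104 104 104 104 104 104 103
  103]
 [105 105 104 105 104 103 104 104 103 104 105 104 104 104 103 103 103 104
  105]
 [105 105 104 104 103 104 103 104 104 104 104 103 103 103 103 104 104 105
  105]
 [104 104 104 104 103 104 103 104 104 104 103 102 103 104 104 104 104 104
  104]
 [104 104 103 104 103 103 103 104 103 103 102 103 104 104 104 104 103 104
  103]]
```

Request:
servo_tool(targets=[-1,-0.6,0,-1.9,1.9,9.9,7,-2,-1.2,0,-3.8,3.8,19.7,7,-3,-1.8,0,-5.7,5.8,29.5,7,-4,-2.4,0,-7.7,7.7,39.4,7,-5,-3,1,-9.6,9.6,49.2,7,-6,-3.6,3,-11.5,11.6,59,7,-7,-3.8,6,-13.4,13.5,68.9,7,-7,-3.8,9,-15.3,15.4,78.8,7,-7,-3.8,12,-17.3,17.4,88.6,7,-7,-3.8,15,-17.3,17.4,88.6,7])

```text
time: 27.15
position: [0.6167, -0.1766, 0.1622]
ee_rot: [[0.186, 0.98, 0.073], [0.907, -0.2, 0.37], [0.377, -0.002, -0.926]]
force: [0.5, 0.1, 0.3]
finger_gap: 0.0698
grip_force: 0.0
```

Run:
```python
from h import *
g=np.load("g.npy");s=env.get_state();print(s["time"],s["position"],s["qpos"],s["force"])
z=-gv(NP,g);z/=np.linalg.norm(z);Rk=rot(z,-gv([0,1,0],g));k=G(knob(-.07,.028),g)[0]-.006*z+[0,-.001,.0]
rel(k,Rk,s["position"],s["ee_rot"],"timer")
```

```text
27.15 [ 0.6167 -0.1766  0.1622] [-31.8412  37.0962  77.4563  21.4733  74.6995 -27.6869] [0.4784 0.1058 0.2946]
timer cm [-0.47  0.07  8.69] deg [-0.15 -0.14 -0.  ]
```

Request:
servo_tool(targets=[-0.4,0.1,3,0,0,0,7,-0.4,0.1,6,0,0,0,7,-0.4,0.1,8,0,0,0,7,-0.4,0.1,8.7,0,0,0,6,-0.4,0.1,8.7,0,0,0,5.2,-0.4,0.1,8.7,0,0,0,4.8,-0.4,0.1,8.7,0,0,0,4.8])

```text
time: 28.02
position: [0.6237, -0.1496, 0.0821]
ee_rot: [[0.183, 0.98, 0.075], [0.908, -0.198, 0.369], [0.376, 0.0, -0.927]]
force: [0.0, 0.9, 0.4]
finger_gap: 0.0481
grip_force: 0.0
```

Request:
servo_tool(targets=[0,0,0,0,0,0,4,0,0,0,0,0,0,4,0,0,0,0,0,0,4])

```text
time: 28.4
position: [0.6231, -0.1495, 0.0819]
ee_rot: [[0.183, 0.98, 0.074], [0.908, -0.198, 0.369], [0.376, -0.001, -0.926]]
force: [-4.6, -0.8, 5.6]
finger_gap: 0.0435
grip_force: 30.0
```

Request:
servo_tool(targets=[0,0,0,0,0,9,4,0,0,0,0,0,18,4,0,0,0,0,0,27,4,0,0,0,0,0,36,4,0,0,0,0,0,45,4,0,0,0,0,0,54,4,0,0,0,0,0,63,4,0,0,0,0,0,71,4,0,0,0,0,0,71,4,0,0,0,0,0,71,4])

```text
time: 29.65
position: [0.624, -0.1504, 0.0817]
ee_rot: [[0.986, 0.145, 0.075], [0.108, -0.924, 0.367], [0.123, -0.354, -0.927]]
force: [1.4, -6.1, -1.9]
finger_gap: 0.0432
grip_force: 30.0
```

Request:
servo_tool(targets=[0,0,0,0,0,0,6,0,0,0,0,0,0,6.5,0,0,-3,0,0,0,6.5,0,0,-8,0,0,0,7,0,0,-14,0,0,0,7,0,0,-20,0,0,0,7])

```text
time: 30.4
position: [0.6081, -0.2234, 0.2685]
ee_rot: [[0.987, 0.146, 0.073], [0.109, -0.923, 0.369], [0.121, -0.356, -0.926]]
force: [0.5, -1.0, -0.8]
finger_gap: 0.0697
grip_force: 0.0
```

Run:
```python
from h import *
s=env.get_state();print(s["time"],s["position"],s["ee_rot"],s["qpos"])
rel([.30,-.45,.30],s["ee_rot"],s["position"],s["ee_rot"])
```

```text
30.4 [ 0.6081 -0.2234  0.2685] [[ 0.9866  0.1457  0.0732]
 [ 0.1089 -0.9229  0.3693]
 [ 0.1214 -0.3564 -0.9264]] [-35.5678  32.4466  68.4041  20.0647  88.7454  44.6923]
 cm [-32.49  15.3  -13.54] deg [0. 0. 0.]
```

Request:
servo_tool(targets=[-5,2.1,-2.6,0,0,0,7,-10,4.3,-5.1,0,0,0,7,-15,6.4,-7.7,0,0,0,7,-20,8.5,-10.2,0,0,0,7,-25,10.6,-12.8,0,0,0,7,-30,12.8,-15.3,0,0,0,7,-35,14.9,-17.9,0,0,0,7,-40,17,-20.5,0,0,0,7,-40,17,-20.5,0,0,0,7,-40,17,-20.5,0,0,0,7])

```text
time: 31.65
position: [0.2239, -0.4988, 0.3472]
ee_rot: [[0.987, 0.145, 0.074], [0.108, -0.923, 0.37], [0.122, -0.357, -0.926]]
force: [-0.5, 0.2, 0.5]
finger_gap: 0.07
grip_force: 0.0
```

Run:
```python
from h import *
g=np.load("g.npy");s=env.get_state();print(s["time"],s["position"],s["qpos"])
t=env.grab_frame("top")[:,:,::-1].copy();f=env.grab_frame("side")[:,:,::-1].copy();cv2.imwrite("pics/top6.png",t);cv2.imwrite("pics/side6.png",f)
L=[cv2.resize(dial(t,y,g)[i],(270,270),interpolation=cv2.INTER_CUBIC) for i in(0,1) for y in(.07,-.07)]
im=np.vstack([np.hstack(L[:2]),np.hstack(L[2:])])
for y in(.07,-.07):
    try: print(y,pointer(t,y,g))
    except Exception as e: print(y,e)
sd=cv2.resize(f[185:335,200:320],(250,270),interpolation=cv2.INTER_CUBIC);tp=cv2.resize(t[90:270,60:400],(250,270))
cv2.imwrite("pics/final.png",np.hstack([im,np.vstack([sd,tp])]))
```

```text
31.65 [ 0.2239 -0.4988  0.3472] [-77.4036  26.9902  65.9914   9.2092 107.2204   6.1928]
0.07 {'c': (-5.7, -4.8), 'rad': 26.5, 'line': np.float64(-28.5), 'rad_ang': np.float64(1.2)}
-0.07 {'c': (-1.4, -6.1), 'rad': 27.6, 'line': np.float64(74.8), 'rad_ang': np.float64(115.2)}
```

View pics/final.png

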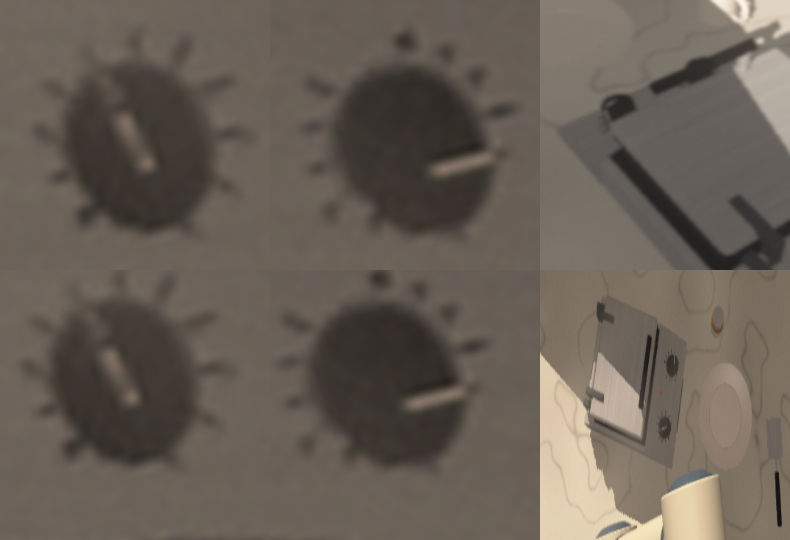

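The temperature pointer reads -28.5° against a target of -30°, the fourth mark. The timer reads 74.8° against 75°. The lid is down on the roll and the jar, mug and spatula are untouched, so I'm handing in.

```bash
python3 -c "
from workcell import env
print(env.sign_off())"
```

```text
the job is handed in; nothing more can be done
None
```

I handed the job in at about 32 s, and no verdict came back: the temperature knob is at its fourth mark, the roll is in the middle of the lower plate under the gently lowered lid, and the timer, turned last, is at three minutes (both knobs within about 2°).

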